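Screw the hose elbow into the rinse-water manifold

TASK

Take the hose elbow from its grey stand, drop its cross-shaped shank fully into the brass bush of the clamped manifold, and screw it clockwise until you feel the thread bite; then give it just another eighth of a turn (45 degrees), no more, which brings the red line of the dark ring into the green sector, and let go. The dark ring must not turn before the shank is in, and leave the strip bottle, the loose coupling and the jar where they stand.

Things in the scene. Friction and masses are not known exactly. Their poses are not given: they have to be found in the camera images.
- elbow_mid (a point): Chrome and brass hose elbow, loose, upright, 92 mm tall, 250 g; this point is on its axis, 46 mm above the tip. From the tip up: cross-shaped shank 22 mm long (two crossed bars 30 mm long, 9 mm thick, along the elbow's x and y), flange 44 mm across and 6 thick, round body 31 mm across, hexagon. The barb, 23 mm thick, points along +x, 70 mm from the axis, its centre line 5 mm below this point.
- elbow_hex (a point): Centre of the elbow's brass hexagon, 28 mm above elbow_mid, to be gripped from above: 34 mm across flats, 36 mm high (18 mm up and down from here), the elbow's topmost part. One pair of flats faces the elbow's +y and -y, the others follow at 60 degree steps. Axes as elbow_mid.
- stand: Fixed grey plastic block 85 x 85 x 40 mm, origin at the centre of its underside; the elbow's shank hangs loosely in a round hole in its top, 36 mm wide and 30 mm deep, the flange resting on the block. It only stores the elbow.
- port (a point): Centre of the port's mouth on the manifold, 66 mm above the table, z up. In it sits a squarish brass bush, 42 mm across, its top 0 to 2 mm below this point, with a cross-shaped slot (arms 13 mm wide, 34 mm long, deeper than the shank). The shank fits in any of four ways with about 7 degrees of play; once in, the flange rests on the bush and elbow_mid is 21 to 24 mm above this point.
- manifold: Aluminium block 120 x 120 mm, top 58 mm above the table, fixed in a blue clamp; origin under the port. The bush's slot stands at an unknown angle, unrelated to these axes: feel for it with light presses, turning in small steps. The bush then turns clockwise (from above) with the elbow at 0.12 N m, sinking 0.8 mm per rad, for an unknown 0.8 to 2 rad, then bites: 0.8 to 1 N m. It stays where left.
- seal_ring (a joint): Dark steel ring, 74 mm across, around the bush, flush with the manifold's top, with a red radial line. It stands still while the bush runs freely and turns clockwise with it after the bite: its value is the angle since the bite in rad, 0 at the start (line at the white mark), 0.785 = 45 degrees with the line in the middle of the green sector. It stays where left.
- strip_bottle_mid (a point): White test-strip bottle with a blue cap, 44 mm across, 85 mm tall, bystander; its middle.
- coupling_mid (a point): Spare brass coupling, 46 mm across, 60 mm tall, standing, bystander; its middle.
- jar_mid (a point): Clear jar with a red lid, 68 mm across, 100 mm tall, bystander; its middle.
Not all that is in view belongs to the job. Leave any blue or purple look-alike of the part that bears elbow_mid alone.

How it is judged:
On the way, in this order (a step that is already met when the one before it is completed fails the run):
1. the elbow's shank is fully in the bush, upright, with the dark ring not yet turned (z of elbow_mid in the frame of port below 0.03 m and horizontal distance between elbow_mid and port below 0.006 m and angle between elbow_mid's own z axis and vertical below 0.12 rad and value of joint seal_ring between -0.1 and 0.15 rad), for 0.1 s.
2. the thread has bitten and the ring has been turned on into the green sector (z of elbow_mid in the frame of port below 0.03 m and horizontal distance between elbow_mid and port below 0.006 m and angle between elbow_mid's own z axis and vertical below 0.12 rad and value of joint seal_ring between 0.5254 and 1.0454 rad), for 0.2 s.
At the end, for the whole second after the job is handed in: The elbow stands released, upright and at rest, fully down in the bush (its middle less than 30 mm above the port point and within 6 mm of its axis, tilt below 0.12 rad), and the dark ring has been turned 45 degrees, give or take 15, past the bite (all of step 2 and linear speed of elbow below 0.02 m/s and contact force between the fingers and elbow below 0.1 N); the robot touches nothing.
It fails at once if over-tightened: the ring turned more than 63 degrees past the bite (value of joint seal_ring above 1.1 rad).
It fails at once if the strip bottle moved by more than 30 mm (distance of strip_bottle_mid from where it was at the start of the episode above 0.03 m).
It fails at once if the brass coupling moved by more than 30 mm (distance of coupling_mid from where it was at the start of the episode above 0.03 m).
It fails at once if the jar moved by more than 30 mm (distance of jar_mid from where it was at the start of the episode above 0.03 m).
It also fails if it takes over 64 s, if anything falls off the work surface, if the arm or the gripper's body presses on something with over 40 N, if the wrist force passes 120 N, or if a joint passes its speed limit or range.

ROBOT

A 6-joint arm with a two-finger parallel gripper is mounted at the origin on the work surface. World frame = base frame: x ahead of the robot, y to its left, z up, the work surface at z = 0. Lengths are in m, angles in rad, forces in N, time in s.
With the tool pointing down it reaches from about 0.375 to 0.9 m from the base axis. Payload 3.1 kg.
Tool frame: the origin (TCP) lies on the centre line of the jaws, within the pads' length; the fingertips stand 19 mm ahead of it and the grasp point (between the pads) is the TCP; z points along the fingers, y is the direction in which the jaws open and shut (so a half turn about z gives the same grasp; the last joint's range is limited). The gripper opens to 85 mm and grips with 20 to 120 N. Pads are 22 mm wide; open, the fingers measure 114 mm over their backs; the gripper's body (76 mm by 85 mm) begins 54 mm behind the grasp point. The pads swing forward as they close: fully open they stand 13 mm farther back than shut.
Start: joints at [1.113, 0.527, 1.433, -0, 1.181, -0.178], TCP at [0.172, 0.601, 0.25] pointing down, gripper open.
Joint ranges: [-3.08, 3.08], [-0.75, 2.2], [0.22, 2.44], [-1.43, 4.57], [0, 2.65], [-2.85, 2.85]. Speed limits (rad/s): [2.79, 2.79, 3.14, 3.14, 3.14, 3.14].

INTERFACE

Orientations are given as a unit quaternion [x, y, z, w].
In Python, from station import manip, imaging, workorder gives the robot as it stands.
- The arm moves only by the shell command python3 -m creep 'ROWS' [FORCE]. ROWS is a JSON object of lists of equal length, an entry for each row: "claw": the finger opening in cm, from 0 to 8.54; "dp": the shift along the tool's x, y, z in cm, a list of three; "roll": the turn about the tool's z in rad. In form: {"claw": [claw, ...], "dp": [[dx, dy, dz], ...], "roll": [roll, ...]}. A call has 1 to 12 rows; each row is the pose to reach, as a shift and turn from the pose commanded when the call began, along the tool's axes at that moment; what a row does not reach only later rows make up. A row lasts 1/10 s, in which the tool goes at most 50 mm and 8.59 degrees, less where a joint would pass 70% of its speed; a pose out of reach is approached as far as the arm can. A call with a gripper value outside its range is refused whole. The fingers move at their own pace and stop on an object; FORCE is the grip in N (left out, the last holds). Time passes only in rows, so rows that repeat a pose let the fingers close. It gives the time, the measured TCP pose, the force and the opening at its end, in the units of the state.
- manip.sense(): the state, without advancing time (a new reading comes with each control period).
- imaging.snapshot(name): name is "scene" or "top"; returns a dict with "image" (400x640x3 uint8, red, green, blue), "z_map" (400x640 float32, m along the optical axis (not along the pixel's ray), 0 where there is no reading), "vfov" (degrees; the focal length in pixels is half the picture's height over the tangent of half this angle, whatever the lens; pixels are square), "cx", "cy" (the principal point, pixels), "R" (3x3) and "t" (3): a world point X has camera coordinates R X + t. Camera axes: x right, y down, z forward; pixel columns grow to the right and rows downward; lengths in m; the calibration is good to about 2 mm. A picture is of the moment at which its call begins.
- workorder.sign_off(): hands the job in, once; it reports no verdict.
The state is a dict: "t": time; "q": joint angles; "qd": joint speeds; "tau": joint torques, N m; "tcp_pos": TCP position; "tool_rot": TCP orientation; "force": force on the tool from outside, world axes, zero at the start; "ft_torque": the same for the moment, N m; "finger_gap": opening from 0.0 (shut) to 1.0 (fully open).
Only numpy, scipy, OpenCV 4.12 (cv2) and the standard library are available. Lean on these libraries where they do the work, as an engineer would, in place of code of your own. Each camera call takes 0.05 s, during which the arm holds its last target.

## Working session

There is one attempt and no reset: what is moved stays moved. The work goes in short steps, Python scripts to look and compute and a shell command to move; the robot and the scene stay as the last step left them, time stands still between calls to the robot, and variables do not carry over. Pictures are saved under pics/ and viewed, and the job is handed in when it is done.

```bash
ls; mkdir -p pics; cat > h.py <<'E'
import numpy as np, cv2
from station import manip, imaging, workorder
def snap(name,fn=None):
    s=imaging.snapshot(name); 
    if fn: cv2.imwrite('pics/'+fn,cv2.cvtColor(s['image'],cv2.COLOR_RGB2BGR))
    np.savez('last_'+name+'.npz',**s); return s
def load(name): 
    d=np.load('last_'+name+'.npz'); return {k:d[k] for k in d}
def ray(s,u,v):
    f=200/np.tan(np.radians(float(s['vfov']))/2)
    d=np.array([(u-s['cx'])/f,(v-s['cy'])/f,1.0]); R=s['R']; return -R.T@s['t'], R.T@d
def onz(s,u,v,z):
    o,d=ray(s,u,v); return o+d*(z-o[2])/d[2]
def dep(s,u,v):
    o,d=ray(s,u,v); return o+d*float(s['z_map'][int(v),int(u)])
def proj(s,X):
    f=200/np.tan(np.radians(float(s['vfov']))/2)
    c=s['R']@np.array(X)+s['t']; return c[0]/c[2]*f+s['cx'],c[1]/c[2]*f+s['cy']
E
python3 - <<'E'
from h import *
for n in('scene','top'):
    s=snap(n,n+'0.png'); print(n,s['vfov'],s['cx'],s['cy'],-s['R'].T@s['t'],s['R'])
print(manip.sense())
E
```

```text
pics
scene 49.028067166640085 314.37172342277694 202.0538085251838 [1.10399228 0.34430026 0.84429211] [[-4.37946034e-01  8.99001200e-01 -3.36606014e-04]
 [ 7.26460095e-01  3.53672481e-01 -5.89212616e-01]
 [-5.29583801e-01 -2.58287859e-01 -8.07977957e-01]]
top 56.540187192743474 318.36521824735655 198.26805777207784 [0.43158515 0.07682586 0.87984849] [[ 0.00735265 -0.99992797 -0.00948605]
 [-0.98576875 -0.00565465 -0.16801188]
 [ 0.16794613  0.01058639 -0.98573933]]
{'t': 0.1, 'q': array([ 1.11348074e+00,  5.28394173e-01,  1.43372234e+00, -7.09869306e-06,
        1.18140510e+00, -1.78476199e-01]), 'qd': array([-0.0006651 , -0.00283853, -0.00462662,  0.00023318, -0.0008326 ,
        0.00166494]), 'tau': array([-6.50000275e-04, -4.43303454e+01, -1.78585750e+01, -2.43842469e-04,
        3.88192871e-03,  1.83024603e-06]), 'tcp_pos': array([0.17172345, 0.60034157, 0.24943504]), 'tool_rot': array([ 1.38967061e-01,  9.90296534e-01, -9.17177509e-04, -2.98347147e-04]), 'force': array([-0.19453226,  0.14971805,  0.0996613 ]), 'ft_torque': array([ 0.00451017, -0.01177889, -0.04884366]), 'finger_gap': 0.9982231457215401}
```

View pics/scene0.png

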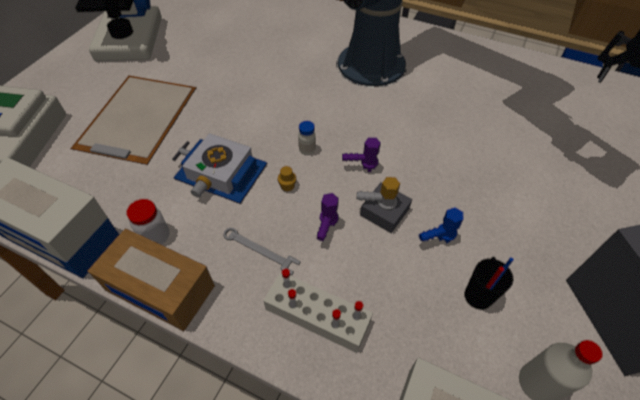

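View pics/top0.png

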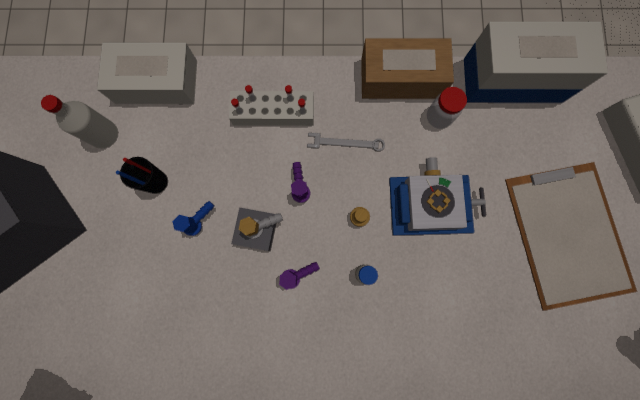

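The top view has the elbow on its stand at about (250,228), hex at (249,227), and the port at about (438,201). The look-alikes are blue (190,222) and purple (300,188), (292,278). The coupling is at (360,216), the bottle at (367,275) and the jar at (450,103). I'll zoom in on both work areas next.

```bash
python3 - <<'E'
from h import *
s=load('top');im=cv2.cvtColor(s['image'],cv2.COLOR_RGB2BGR)
a=cv2.resize(im[190:270,210:310],None,fx=4,fy=4,interpolation=cv2.INTER_CUBIC)
b=cv2.resize(im[160:240,390:490],None,fx=4,fy=4,interpolation=cv2.INTER_CUBIC)
c=load('scene');ic=cv2.cvtColor(c['image'],cv2.COLOR_RGB2BGR)
d=cv2.resize(ic[170:240,340:440],None,fx=4,fy=4,interpolation=cv2.INTER_CUBIC)
e=cv2.resize(ic[125:195,170:270],None,fx=4,fy=4,interpolation=cv2.INTER_CUBIC)
cv2.imwrite('pics/z0.png',np.vstack([np.hstack([a,b]),np.hstack([d,e])])[:600])
for n,z in((s,'t'),(c,'s')):
  hsv=cv2.cvtColor(n['image'],cv2.COLOR_RGB2HSV)
  m=cv2.inRange(hsv,(12,90,60),(28,255,255))
  k,l,st,ce=cv2.connectedComponentsWithStats(m)
  for i in range(1,k):
    if st[i,4]>30: 
      u,v=ce[i]; print(z,st[i],ce[i].round(1),dep(n,u,v).round(4))
E
```

```text
t [ 364   38   90   45 2737] [408.5  60.9] [ 0.8867 -0.119   0.0905]
t [ 506  162  130  148 1687] [567.3 238.5] [ 0.4887 -0.4922  0.0079]
t [425 170  15   5  69] [432.6 172. ] [ 0.6348 -0.1742  0.0516]
t [427 189  24  24 201] [438.2 200.3] [ 0.5683 -0.1813  0.0601]
t [350 207  20  20 299] [359.5 216.1] [ 0.5315 -0.0058  0.0608]
t [239 217  18  19 247] [247.3 225.7] [0.5043 0.2326 0.1086]
s [ 402    0  206   55 4988] [517.1  18.5] [-0.8288  0.3616 -0.2032]
s [620   0  20   9  69] [630.9   3.7] [-0.8541  0.7289 -0.0592]
s [609  46  17  10 120] [616.8  50.1] [-0.7757  0.7592 -0.2038]
s [ 71  76 125  88 830] [134.3 125.6] [ 0.5352 -0.4783  0.0024]
s [207 147  20  16 197] [216.3 154.3] [ 0.5632 -0.1829  0.0567]
s [278 166  18  26 342] [286.4 178.3] [0.5504 0.0019 0.0504]
s [196 175  15  13  84] [204.1 179.9] [ 0.6384 -0.1683  0.0501]
s [380 177  20  23 337] [389.6 187.5] [0.5165 0.236  0.1078]
s [  88  229  119  101 4161] [147.5 273.3] [ 0.8987 -0.1106  0.0871]
```

View pics/z0.png

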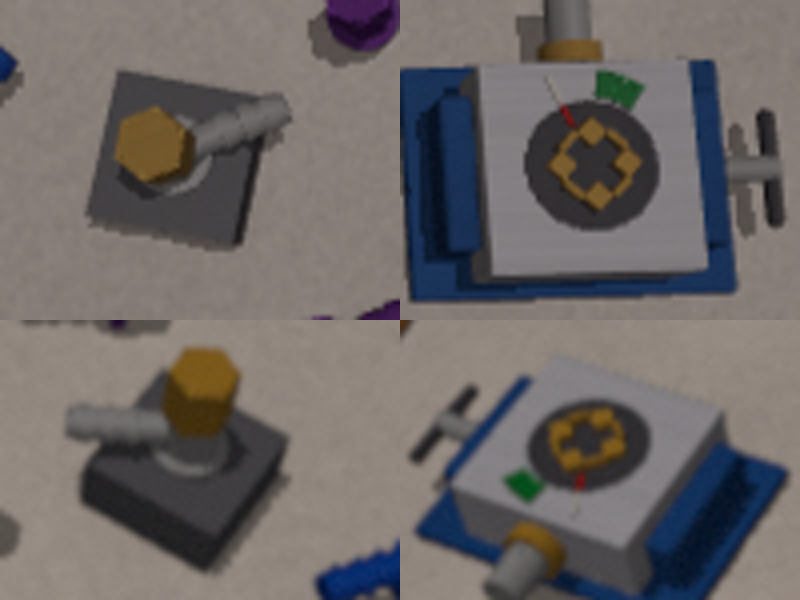

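The hex top is clean in both views. The bush's cross slot shows, with its four brass corner posts roughly up, right, down and left in the top image. Next I'll measure the poses.

```bash
python3 - <<'E'
from h import *
def cloud(s):
    f=200/np.tan(np.radians(float(s['vfov']))/2)
    v,u=np.mgrid[0:400,0:640]; z=s['z_map']
    P=np.stack([(u-s['cx'])/f*z,(v-s['cy'])/f*z,z],-1)
    return (P-s['t'])@s['R']
for n in('top','scene'):
    s=load(n);W=cloud(s); hsv=cv2.cvtColor(s['image'],cv2.COLOR_RGB2HSV)
    br=(cv2.inRange(hsv,(12,90,60),(28,255,255))>0)
    near=np.hypot(W[...,0]-.5,W[...,1]-.235)<.09
    m=near&(W[...,2]>.104); P=W[m]; print(n,'hextop',m.sum(),P.mean(0).round(4),P[:,2].max().round(4))
    vv,uu=np.nonzero(m); Q=np.array([onz(s,u,v,.11) for u,v in zip(uu,vv)])[:,:2]
    rows=[]
    lo,hi=[],[]
    for a in range(0,60,2):
        w=[np.ptp(Q@[np.cos(np.radians(a+k*60)),np.sin(np.radians(a+k*60))]) for k in range(3)]; rows.append((a,np.mean(w)*1000))
    print('center onz',Q.mean(0).round(4), 'mid-ext',((Q.max(0)+Q.min(0))/2).round(4)); print([(a,round(w,1)) for a,w in rows])
    b=near&(W[...,2]>.052)&(W[...,2]<.078)&~br&(np.hypot(W[...,0]-.504,W[...,1]-.232)>.024)
    P=W[b]; print('barb',b.sum(),P.mean(0).round(4))
    c,e=np.linalg.eigh(np.cov(P[:,:2].T)); print('pca ang',np.degrees(np.arctan2(e[1,1],e[0,1])))
    far=P[np.hypot(P[:,0]-.504,P[:,1]-.232)>.05]; print('far',far.mean(0).round(4))
    # port
    nearp=np.hypot(W[...,0]-.566,W[...,1]+.182)<.05
    vv,uu=np.nonzero(br&nearp); Q=np.array([onz(s,u,v,.065) for u,v in zip(uu,vv)])[:,:2]
    (cx,cy),r=cv2.minEnclosingCircle(Q.astype(np.float32)); print('bush mean',Q.mean(0).round(4),'circ',cx,cy,r, 'z',np.percentile(W[br&nearp][:,2],[10,50,90,98]).round(4))
    D=(Q-[cx,cy]); a=np.arctan2(D[:,1],D[:,0]); rr=np.hypot(*D.T)
    for q in(.0,.015,.018): 
        k=rr>q; print('post ang mod90',np.degrees(np.angle(np.sum(np.exp(4j*a[k]))))/4,k.sum())
    g=s['image'].max(-1); dk=(g<110)&~br&nearp&(W[...,2]>.05)
    # manifold top & ring
    vv,uu=np.nonzero(nearp&(g<95)&(hsv[...,1]<90)); Q=np.array([onz(s,u,v,.058) for u,v in zip(uu,vv)])[:,:2]; (cx,cy),r=cv2.minEnclosingCircle(Q.astype(np.float32)); print('ring',cx,cy,r,len(Q))
E
```

```text
top hextop 243 [0.5037 0.2319 0.1112] 0.1148
center onz [0.5038 0.2322] mid-ext [0.5035 0.232 ]
[(0, np.float64(37.7)), (2, np.float64(37.6)), (4, np.float64(37.4)), (6, np.float64(37.1)), (8, np.float64(36.8)), (10, np.float64(36.4)), (12, np.float64(36.0)), (14, np.float64(35.6)), (16, np.float64(35.1)), (18, np.float64(34.9)), (20, np.float64(34.7)), (22, np.float64(34.7)), (24, np.float64(34.9)), (26, np.float64(35.2)), (28, np.float64(35.4)), (30, np.float64(35.7)), (32, np.float64(36.0)), (34, np.float64(36.3)), (36, np.float64(36.7)), (38, np.float64(37.0)), (40, np.float64(37.3)), (42, np.float64(37.5)), (44, np.float64(37.7)), (46, np.float64(37.8)), (48, np.float64(37.9)), (50, np.float64(38.0)), (52, np.float64(38.1)), (54, np.float64(38.1)), (56, np.float64(38.0)), (58, np.float64(37.9))]
barb 185 [0.5207 0.188  0.0675]
pca ang 112.20049689196446
far [0.5256 0.176  0.0675]
bush mean [ 0.5674 -0.1798] circ 0.5670878887176514 -0.18002380430698395 0.025922536849975586 z [0.0608 0.0658 0.068  0.0693]
post ang mod90 2.549992896731899 200
post ang mod90 2.8805887659236586 172
p
[... 612 characters left out ...]
 np.float64(38.1)), (36, np.float64(38.5)), (38, np.float64(38.8)), (40, np.float64(39.1)), (42, np.float64(39.3)), (44, np.float64(39.5)), (46, np.float64(39.6)), (48, np.float64(39.7)), (50, np.float64(39.7)), (52, np.float64(39.7)), (54, np.float64(39.9)), (56, np.float64(39.9)), (58, np.float64(39.9))]
barb 181 [0.5277 0.1927 0.0651]
pca ang 111.56443330706608
far [0.5328 0.18   0.0651]
bush mean [ 0.5687 -0.1775] circ 0.5688537955284119 -0.1772952377796173 0.026167813688516617 z [0.0579 0.0631 0.0662 0.0671]
post ang mod90 3.7744669217367632 196
post ang mod90 3.8211812883922436 156
post ang mod90 5.26853679824404 118
ring 0.5720674395561218 -0.17896005511283875 0.041469670832157135 341
```

```bash
cat >> h.py <<'E'
from scipy.spatial.transform import Rotation as Rn
def plan(x,y,z,beta):
    s=manip.sense(); R=Rn.from_quat(s['tool_rot']).as_matrix()
    d=R.T@(np.array([x,y,z])-s['tcp_pos'])*100
    b=np.degrees(np.arctan2(R[1,1],R[0,1])); r=(b-beta+90)%180-90
    print('t',round(s['t'],2),'tcp',s['tcp_pos'].round(4),'beta',b.round(2),'tilt',np.degrees(np.arccos(-R[2,2])).round(2),'q6',s['q'][5].round(3),'F',s['force'].round(2),'T',s['ft_torque'].round(3),'gap',round(s['finger_gap'],3))
    print('dp cm',d.round(2),'roll',np.radians(r).round(3))
E
python3 -c "
from h import *
plan(.505,.2335,.2,21.8)"
```

```text
t 0.1 tcp [0.1717 0.6003 0.2494] beta 74.02 tilt 0.11 q6 -0.178 F [-0.19  0.15  0.1 ] T [ 0.005 -0.012 -0.049] gap 0.998
dp cm [-42.14 -26.08   4.98] roll 0.911
```

```bash
python3 -m creep '{"claw":[7,7,7,7,7,7,7,7,7,7,7,7],"dp":[[-4,-2.5,0],[-8,-5,0],[-12,-7.5,0],[-16,-10,0],[-20,-12.4,0],[-24,-15,0.5],[-28,-17.4,1.5],[-32,-20,2.5],[-36,-22.4,3.5],[-40,-24.8,4.5],[-42.1,-26.1,5],[-42.1,-26.1,5]],"roll":[0,0.1,0.2,0.3,0.4,0.5,0.6,0.7,0.8,0.91,0.91,0.91]}' 100
python3 -c "
from h import *
plan(.505,.2335,.095,21.8)
snap('scene','s1.png');snap('top','t1.png')
s=load('top');im=cv2.cvtColor(s['image'],cv2.COLOR_RGB2BGR)
c=load('scene');ic=cv2.cvtColor(c['image'],cv2.COLOR_RGB2BGR)
a=cv2.resize(im[150:290,160:340],(720,560)[:2],interpolation=cv2.INTER_CUBIC)
b=cv2.resize(ic[80:250,300:480],None,fx=3,fy=3,interpolation=cv2.INTER_CUBIC)
cv2.imwrite('pics/z1.png',b)
cv2.imwrite('pics/z1t.png',a)
"
```

```text
t: 1.3
tcp_pos: [0.5071, 0.2312, 0.1991]
tool_rot: [0.562, 0.827, -0.0, 0.0]
force: [-0.1, 0.4, -0.1]
finger_gap: 0.822
t 1.3 tcp [0.5071 0.2312 0.1991] beta 21.61 tilt 0.05 q6 -0.149 F [-0.11  0.41 -0.11] T [ 0.011 -0.013  0.014] gap 0.822
dp cm [ 0.3  -0.11 10.41] roll -0.003
```

View pics/z1.png

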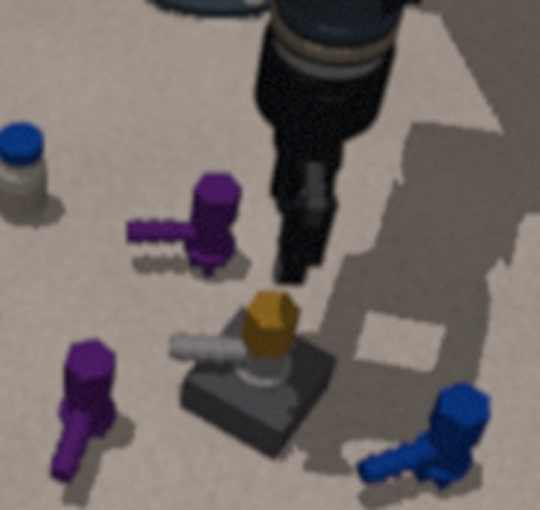

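View pics/z1t.png

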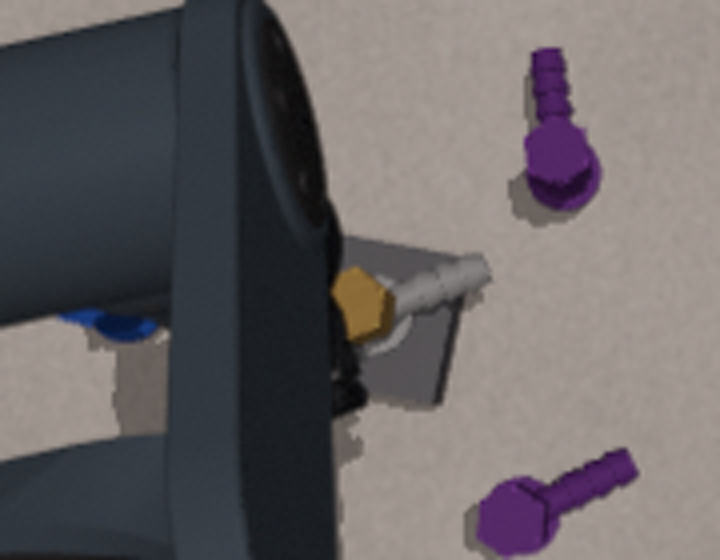

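The scene view shows the jaws above and behind the hex, with nothing between them and the stand. I'll descend, then close.

```bash
python3 -m creep '{"claw":[7,7,7,7,7],"dp":[[0,0,2],[0,0,4],[0,0,6],[0,0,6],[0,0,6]],"roll":[0,0,0,0,0]}' 100
python3 -c "
from h import *
plan(.505,.2335,.096,21.8)"
```

```text
t: 1.9
tcp_pos: [0.504, 0.2351, 0.1406]
tool_rot: [0.559, 0.829, -0.0, -0.0]
force: [-0.6, 0.6, -0.4]
finger_gap: 0.817
t 1.9 tcp [0.504  0.2351 0.1406] beta 21.99 tilt 0.04 q6 -0.149 F [-0.56  0.64 -0.43] T [ 0.014 -0.03  -0.002] gap 0.817
dp cm [-0.19  0.04  4.46] roll 0.003
```

```bash
python3 -m creep '{"claw":[7,7,7,7,7],"dp":[[-0.1,0,2],[-0.1,0,3.5],[-0.1,0,4.4],[-0.1,0,4.4],[-0.1,0,4.4]],"roll":[0,0,0,0,0]}' 100
python3 -c "
from h import *
plan(.505,.2335,.096,21.8)
snap('scene')
c=load('scene');ic=cv2.cvtColor(c['image'],cv2.COLOR_RGB2BGR)
b=cv2.resize(ic[110:240,320:460],None,fx=4,fy=4,interpolation=cv2.INTER_CUBIC)
cv2.imwrite('pics/z2.png',b)
"
```

```text
t: 2.4
tcp_pos: [0.5057, 0.2335, 0.0971]
tool_rot: [0.56, 0.829, 0.001, 0.0]
force: [-0.2, 0.5, -0.1]
finger_gap: 0.819
t 2.4 tcp [0.5057 0.2335 0.0971] beta 21.9 tilt 0.08 q6 -0.15 F [-0.25  0.5  -0.07] T [ 0.011 -0.024 -0.023] gap 0.819
dp cm [ 0.02 -0.06  0.11] roll 0.002
```

View pics/z2.png

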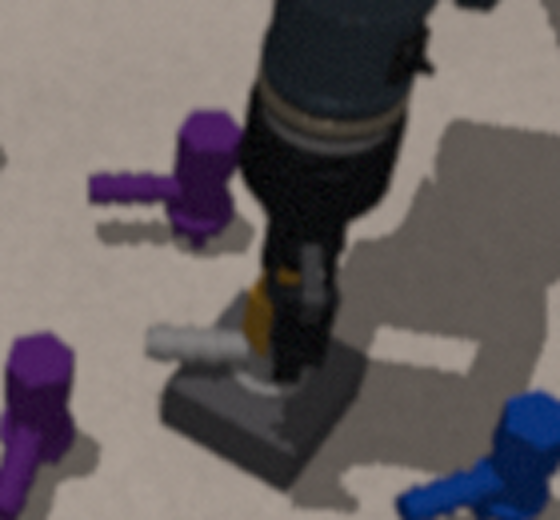

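```bash
python3 -c "
from h import *
c=load('scene')
q=manip.sense()['tcp_pos'];b=np.radians(21.9);u=np.array([np.cos(b),np.sin(b),0]);w=np.array([np.sin(b),-np.cos(b),0])
for r in(.035,.045,.05):
  for dz in (-.015,.0,.02): 
    for k in(-.011,.011):
      a=np.array(proj(c,q+r*u+k*w+[0,0,dz])); print(r,dz,k,((a-[320,110])*4).round(0))
print(((np.array(proj(c,[q[0],q[1],.11]))-[320,110])*4).round())
"
```

```text
0.035 -0.015 -0.011 [297. 376.]
0.035 -0.015 0.011 [256. 374.]
0.035 0.0 -0.011 [301. 359.]
0.035 0.0 0.011 [259. 357.]
0.035 0.02 -0.011 [307. 336.]
0.035 0.02 0.011 [264. 334.]
0.045 -0.015 -0.011 [297. 391.]
0.045 -0.015 0.011 [256. 389.]
0.045 0.0 -0.011 [302. 375.]
0.045 0.0 0.011 [260. 372.]
0.045 0.02 -0.011 [307. 352.]
0.045 0.02 0.011 [265. 349.]
0.05 -0.015 -0.011 [298. 399.]
0.05 -0.015 0.011 [256. 396.]
0.05 0.0 -0.011 [302. 382.]
0.05 0.0 0.011 [260. 380.]
0.05 0.02 -0.011 [308. 360.]
0.05 0.02 0.011 [265. 357.]
[281. 291.]
```

```bash
python3 -c "
from h import *
c=load('scene');ic=cv2.cvtColor(c['image'],cv2.COLOR_RGB2BGR)
b=cv2.resize(ic[160:215,360:430],None,fx=10,fy=10,interpolation=cv2.INTER_NEAREST)
b=np.clip(b.astype(float)*2.5,0,255).astype(np.uint8)
cv2.imwrite('pics/z3.png',b)
print(c['z_map'][185:208:3,376:410:2].round(3))
"
```

```text
[[1.075 1.023 1.025 0.942 0.936 0.936 0.881 0.885 0.834 0.834 0.837 0.834
  0.838 0.834 0.836 1.075 1.076]
 [1.018 1.018 1.024 0.948 0.937 0.932 0.891 0.858 0.84  0.841 0.839 0.839
  0.841 0.84  1.068 1.07  1.066]
 [1.015 1.018 1.013 0.957 0.942 0.937 0.885 0.855 0.85  0.851 0.855 0.854
  0.845 0.847 1.06  1.064 1.066]
 [0.973 0.973 0.973 0.958 0.95  0.944 0.89  0.857 0.857 0.858 0.856 0.854
  0.857 0.855 1.059 1.06  1.057]
 [0.969 0.972 0.971 0.971 0.956 0.952 0.882 0.866 0.874 0.878 0.876 0.876
  0.863 1.005 1.002 1.005 1.003]
 [0.978 0.976 0.975 0.975 0.968 0.923 0.883 0.873 0.875 0.873 0.875 0.875
  0.873 0.998 0.996 0.998 1.   ]
 [0.994 0.983 0.985 0.986 0.976 0.927 0.918 0.912 0.914 0.913 0.923 0.993
  0.992 0.993 0.994 0.992 0.993]
 [0.991 0.987 0.982 0.981 0.982 0.981 0.978 0.982 0.922 0.923 0.987 0.991
  0.991 0.99  0.989 0.989 0.998]]
```

View pics/z3.png

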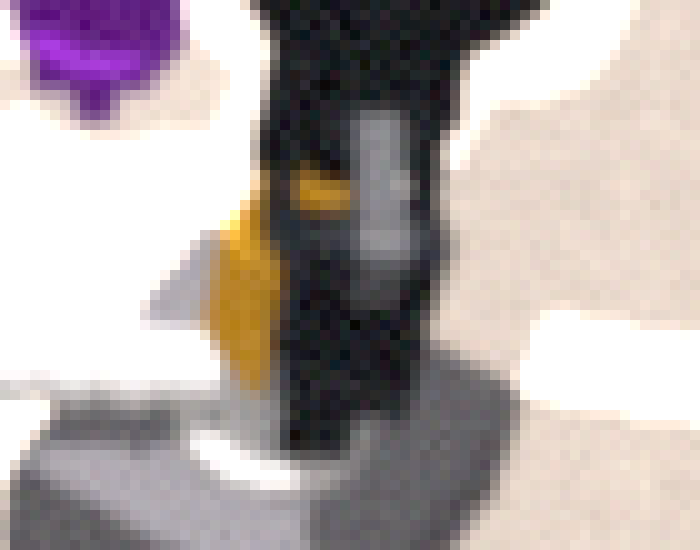

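```bash
python3 -c "
from h import *
c=load('scene')
q=manip.sense()['tcp_pos'];b=np.radians(21.9);u=np.array([np.cos(b),np.sin(b)]);w=np.array([np.sin(b),-np.cos(b)])
for v in range(180,206,2):
  L=[]
  for x in range(376,410):
    P=dep(c,x,v); d=P[:2]-q[:2]; a=d@u
    if P[2]>.06 and a<.12: L.append('%d:%.0f,%.0f,%.0f'%(x,a*1000,d@w*1000,P[2]*1000))
  print(v,' '.join(L[::2]))
"
```

```text
180 384:-4,14,113 386:27,15,152 388:35,13,161 390:-5,1,114 392:-8,-4,111 394:-9,-8,109 396:57,2,190 398:57,-2,190 400:55,-6,189 402:33,-15,162
182 383:-2,15,109 385:-1,11,111 387:36,14,157 389:37,10,158 391:34,6,154 393:64,8,192 395:64,5,192 397:63,1,191 399:62,-3,191 401:61,-7,190 403:62,-11,191
184 382:2,17,107 384:4,14,110 386:2,9,108 388:39,12,154 390:39,8,154 392:68,10,191 394:68,6,191 396:68,3,192 398:66,-2,189 400:66,-5,189 402:65,-9,189 404:65,-13,189
186 382:4,17,102 384:9,14,109 386:10,10,111 388:40,11,149 390:39,7,148 392:70,10,187 394:71,6,189 396:68,2,185 398:68,-2,185 400:71,-5,189 402:67,-10,186 404:69,-13,188
188 381:1,18,92 383:6,14,99 385:11,11,105 387:15,8,111 389:42,9,145 391:69,11,180 393:70,7,181 395:70,3,181 397:69,-1,180 399:70,-4,182 401:70,-8,183 403:70,-12,183
190 381:1,17,85 383:6,14,92 385:14,11,102 387:17,7,106 389:47,9,145 391:70,10,174 393:69,6,174 395:68,2,173 397:69,-2,175 399:72,-5,178 401:70,-9,176 403:69,-13,175
192 380:1,18,77 382:6,15,84 384:13,12,94 386:17,8,100 388:47,10,138 390:67,10,164 392:70,7,169 394:68,3,166 396:69,-1,167 398:70,-4,169 4
[... 159 characters left out ...]
0 396:69,-2,162 398:70,-5,163 400:68,-10,161 402:69,-13,163
196 376:4,26,66 378:6,22,69 380:5,17,69 382:6,13,70 384:14,10,80 386:18,7,87 388:57,10,138 390:69,9,155 392:59,3,142 394:60,-1,143 396:58,-5,141 398:57,-9,140 400:69,-10,156
198 376:8,25,64 378:8,21,65 380:7,17,64 382:7,12,64 384:16,9,76 386:16,5,76 388:62,10,138 390:70,8,149 392:66,3,144 394:65,-1,143 396:64,-5,142 398:65,-9,143 400:69,-12,149
200 381:10,14,61 384:13,8,65 386:39,9,101 388:64,10,133 390:69,7,141 392:68,3,140 394:69,-1,141 396:67,-5,139 398:67,-9,140 400:68,-13,141
202 386:42,8,96 388:46,5,102 390:50,2,108 392:49,-2,108 394:53,-5,114 396:43,-12,100
204 386:43,8,91 388:52,5,103 390:48,1,100 392:49,-3,100 394:50,-7,103
```

Depth puts the finger's lateral span at +11 to -13 mm about the tool axis and the hex corner at about 18 mm. They agree within about 1 mm, so I'll close.

```bash
python3 -m creep '{"claw":[5,4,3,2.5,2.5,2.5,2.5,2.5],"dp":[[0,0,0],[0,0,0],[0,0,0],[0,0,0],[0,0,0],[0,0,0],[0,0,0],[0,0,0]],"roll":[0,0,0,0,0,0,0,0]}' 110
python3 -c "
from h import *
plan(.505,.2335,.2,21.8)"
```

```text
t: 3.25
tcp_pos: [0.5053, 0.2331, 0.0971]
tool_rot: [0.56, 0.828, 0.0, 0.0]
force: [-0.7, -0.8, 6.6]
finger_gap: 0.382
t 3.25 tcp [0.5053 0.2331 0.0971] beta 21.88 tilt 0.03 q6 -0.15 F [-0.66 -0.78  6.57] T [-0.042  0.2    0.003] gap 0.382
dp cm [ 5.000e-02 -1.000e-02 -1.029e+01] roll 0.001
```

```bash
python3 -m creep '{"claw":[2.5,2.5,2.5,2.5,2.5,2.5],"dp":[[0,0,-2],[0,0,-4.5],[0,0,-7.5],[0,0,-10.3],[0,0,-10.3],[0,0,-10.3]],"roll":[0,0,0,0,0,0]}' 110
python3 -c "
from h import *
plan(.5677,-.179,.18,48.2)"
```

```text
t: 3.85
tcp_pos: [0.5049, 0.233, 0.199]
tool_rot: [0.56, 0.828, -0.0, -0.0]
force: [-1.1, 0.2, -3.0]
finger_gap: 0.379
t 3.85 tcp [0.5049 0.233  0.199 ] beta 21.88 tilt 0.0 q6 -0.15 F [-1.06  0.2  -3.03] T [-0.016  0.006 -0.024] gap 0.379
dp cm [-40.58  -9.53   1.91] roll -0.459
```

```bash
python3 -m creep '{"claw":[2.5,2.5,2.5,2.5,2.5,2.5,2.5,2.5,2.5,2.5,2.5,2.5],"dp":[[-3,-0.7,0],[-7,-1.6,0],[-11,-2.6,0],[-15,-3.5,0],[-19,-4.5,0],[-23,-5.4,0],[-27,-6.3,0],[-31,-7.3,0],[-35,-8.2,0],[-38.5,-9,0],[-40.6,-9.5,0],[-40.6,-9.5,0]],"roll":[-0.05,-0.1,-0.15,-0.2,-0.25,-0.3,-0.35,-0.4,-0.43,-0.46,-0.46,-0.46]}' 110
python3 -m creep '{"claw":[2.5,2.5],"dp":[[0,0,0],[0,0,0]],"roll":[0,0]}' 110
python3 -c "
from h import *
plan(.5677,-.179,.16,48.2)
snap('scene');snap('top')
s=load('top');im=cv2.cvtColor(s['image'],cv2.COLOR_RGB2BGR)
c=load('scene');ic=cv2.cvtColor(c['image'],cv2.COLOR_RGB2BGR)
a=cv2.resize(im[150:250,380:500],(480,400),interpolation=cv2.INTER_CUBIC)
b=cv2.resize(ic[60:200,140:290],None,fx=4,fy=4,interpolation=cv2.INTER_CUBIC)
cv2.imwrite('pics/z4.png',b)
cv2.imwrite('pics/z4t.png',a)
"
```

```text
t: 5.05
tcp_pos: [0.568, -0.1822, 0.1968]
tool_rot: [0.358, 0.934, -0.0, -0.001]
force: [0.5, 0.1, -2.5]
finger_gap: 0.383
t: 5.25
tcp_pos: [0.5672, -0.1774, 0.1978]
tool_rot: [0.356, 0.934, 0.0, -0.002]
force: [-0.1, -1.2, -1.4]
finger_gap: 0.379
t 5.25 tcp [ 0.5672 -0.1774  0.1978] beta 48.29 tilt 0.23 q6 -1.334 F [-0.14 -1.16 -1.39] T [ 0.031 -0.015  0.01 ] gap 0.379
dp cm [-0.15 -0.08  3.78] roll 0.001
```

View pics/z4.png

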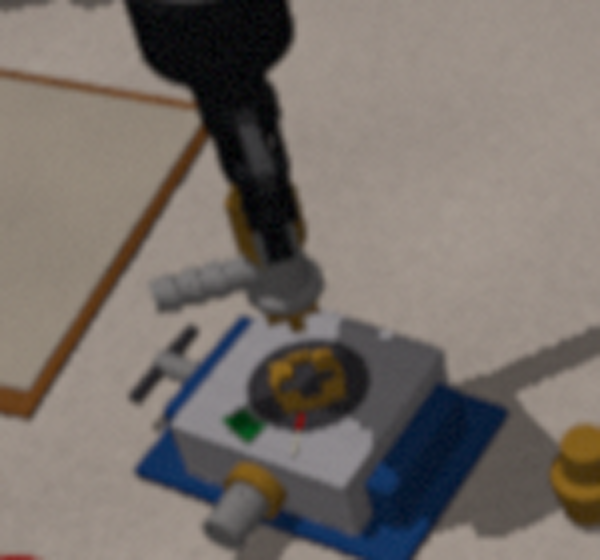

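View pics/z4t.png

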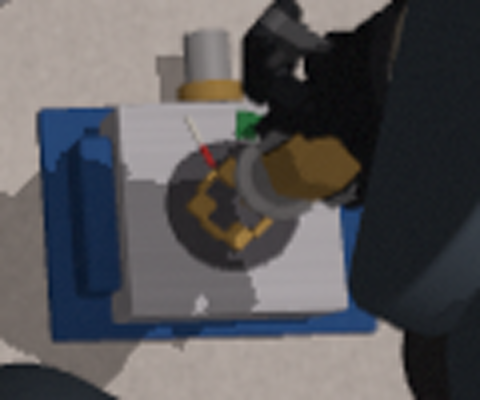

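```bash
python3 -c "
from h import *
q=manip.sense()['tcp_pos']
for n in('scene','top'):
  s=load(n); im=s['image']
  print(n,'pred flange low',np.array(proj(s,[q[0],q[1],.1405])).round(1),'up',np.array(proj(s,[q[0],q[1],.1465])).round(1),'mid of hex',np.array(proj(s,[q[0],q[1],.192])).round(1))
  u0,v0=(np.array(proj(s,[q[0],q[1],.143]))).astype(int)
  sub=cv2.resize(cv2.cvtColor(im[v0-25:v0+25,u0-25:u0+25],cv2.COLOR_RGB2BGR),None,fx=10,fy=10,interpolation=cv2.INTER_NEAREST)
  sub=np.clip(sub.astype(float)*1.5,0,255).astype(np.uint8)
  f=200/np.tan(np.radians(float(s['vfov']))/2)
  for z in(.1405,.1465):
    P=np.array([proj(s,[q[0]+.022*np.cos(a),q[1]+.022*np.sin(a),z]) for a in np.linspace(0,6.28,60)])
    P=((P-[u0-25,v0-25]+.5)*10).astype(np.int32); cv2.polylines(sub,[P],True,(0,255,0),1)
  P=np.array([proj(s,[.568+.021*np.cos(a),-.1788+.021*np.sin(a),.065]) for a in np.linspace(0,6.28,60)])
  P=((P-[u0-25,v0-25]+.5)*10).astype(np.int32); cv2.polylines(sub,[P],True,(255,0,255),1)
  cv2.imwrite('pics/o_'+n+'.png',sub)
"
```

```text
scene pred flange low [210.4 131.3] up [209.9 129.4] mid of hex [205.8 114.1]
top pred flange low [448.6 194. ] up [449.6 193.4] mid of hex [457.8 189. ]
```

View pics/o_scene.png

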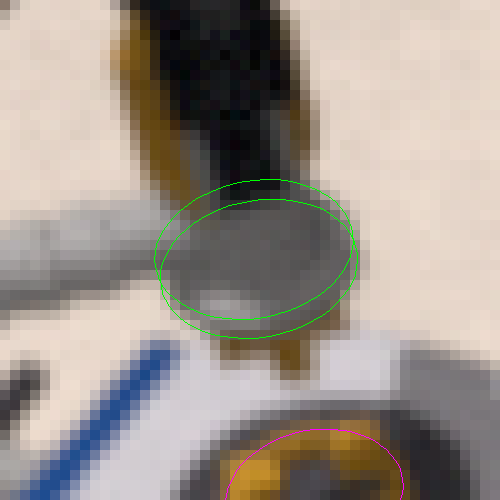

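View pics/o_top.png

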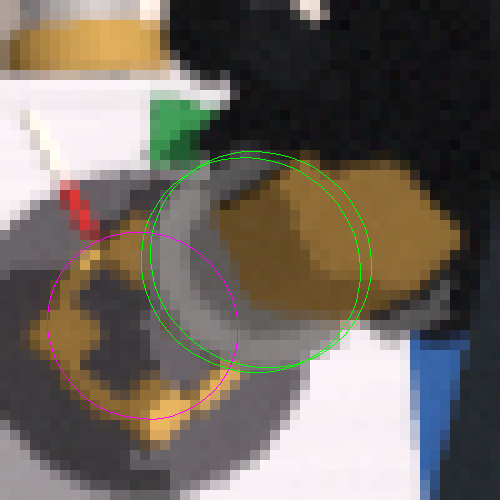

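Overlaid projections match the flange and bush within about 1 px in both views. The elbow hangs above the port with its barb pointing toward -y. I'll come down to just above the bush.

```bash
python3 -m creep '{"claw":[2.5,2.5,2.5,2.5,2.5],"dp":[[-0.1,0,1.5],[-0.1,0,3],[-0.1,0,4.5],[-0.1,0,4.5],[-0.1,0,4.5]],"roll":[0,0,0,0,0]}' 110
python3 -c "
from h import *
plan(.5677,-.179,.144,48.2)"
```

```text
t: 5.85
tcp_pos: [0.5692, -0.1789, 0.1544]
tool_rot: [0.356, 0.935, 0.0, -0.0]
force: [0.2, 0.3, -2.6]
finger_gap: 0.38
t 5.85 tcp [ 0.5692 -0.1789  0.1544] beta 48.31 tilt 0.03 q6 -1.335 F [ 0.23  0.32 -2.6 ] T [0.01  0.003 0.017] gap 0.38
dp cm [ 0.1  -0.11  1.04] roll 0.002
```

```bash
python3 -m creep '{"claw":[2.5,2.5,2.5,2.5,2.5],"dp":[[0.1,-0.1,0.5],[0.1,-0.1,0.9],[0.1,-0.1,1.2],[0.1,-0.1,1.4],[0.1,-0.1,1.4]],"roll":[0,0,0,0,0]}' 110
python3 -c "
from h import *
plan(.5677,-.179,.122,48.2)"
```

```text
t: 6.35
tcp_pos: [0.5676, -0.1797, 0.14]
tool_rot: [0.356, 0.934, 0.0, -0.0]
force: [-0.3, 0.1, -3.0]
finger_gap: 0.381
t 6.35 tcp [ 0.5676 -0.1797  0.14  ] beta 48.23 tilt 0.03 q6 -1.336 F [-0.27  0.11 -2.99] T [-0.023  0.043  0.013] gap 0.381
dp cm [0.04 0.06 1.8 ] roll 0.001
```

```bash
python3 -m creep '{"claw":[2.5,2.5,2.5,2.5],"dp":[[0,0,0.3],[0,0,0.6],[0,0,0.9],[0,0,0.9]],"roll":[0,0,0,0]}' 110
python3 -c "
from h import *
plan(.5677,-.179,.122,48.2)"
```

```text
t: 6.75
tcp_pos: [0.5674, -0.1796, 0.1307]
tool_rot: [0.356, 0.934, 0.0, -0.001]
force: [0.3, -0.3, -2.3]
finger_gap: 0.381
t 6.75 tcp [ 0.5674 -0.1796  0.1307] beta 48.24 tilt 0.07 q6 -1.336 F [ 0.27 -0.28 -2.3 ] T [ 0.001 -0.03  -0.027] gap 0.381
dp cm [0.02 0.06 0.87] roll 0.001
```

It's going in with no contact force. On to the flange stop.

```bash
python3 -m creep '{"claw":[2.5,2.5,2.5,2.5,2.5],"dp":[[0,0,0.3],[0,0,0.5],[0,0,0.7],[0,0,0.8],[0,0,0.8]],"roll":[0,0,0,0,0]}' 110
python3 -c "
from h import *
plan(.5677,-.179,.122,48.2)"
```

```text
t: 7.25
tcp_pos: [0.5677, -0.1797, 0.1231]
tool_rot: [0.356, 0.934, 0.0, -0.0]
force: [0.4, 0.3, -2.1]
finger_gap: 0.381
t 7.25 tcp [ 0.5677 -0.1797  0.1231] beta 48.24 tilt 0.02 q6 -1.336 F [ 0.42  0.33 -2.14] T [0.055 0.017 0.002] gap 0.381
dp cm [0.04 0.05 0.11] roll 0.001
```

```bash
python3 -m creep '{"claw":[2.5,2.5,2.5],"dp":[[0,0,0.2],[0,0,0.4],[0,0,0.4]],"roll":[0,0,0]}' 110
python3 -c "
from h import *
plan(.5677,-.179,.122,48.2)
snap('scene');snap('top')
s=load('top');im=cv2.cvtColor(s['image'],cv2.COLOR_RGB2BGR)
c=load('scene');ic=cv2.cvtColor(c['image'],cv2.COLOR_RGB2BGR)
a=cv2.resize(im[150:250,380:500],(480,400),interpolation=cv2.INTER_CUBIC)
b=cv2.resize(ic[90:190,150:260],None,fx=4,fy=4,interpolation=cv2.INTER_CUBIC)
cv2.imwrite('pics/z5.png',np.hstack([b[:400,:400],a[:400,:400]]))
"
```

```text
t: 7.55
tcp_pos: [0.5684, -0.1799, 0.1221]
tool_rot: [0.356, 0.934, 0.0, 0.001]
force: [-3.2, 1.5, 12.6]
finger_gap: 0.383
t 7.55 tcp [ 0.5684 -0.1799  0.1221] beta 48.24 tilt 0.11 q6 -1.336 F [-3.17  1.54 12.61] T [0.534 0.583 0.008] gap 0.383
dp cm [0.11 0.02 0.01] roll 0.001
```

View pics/z5.png

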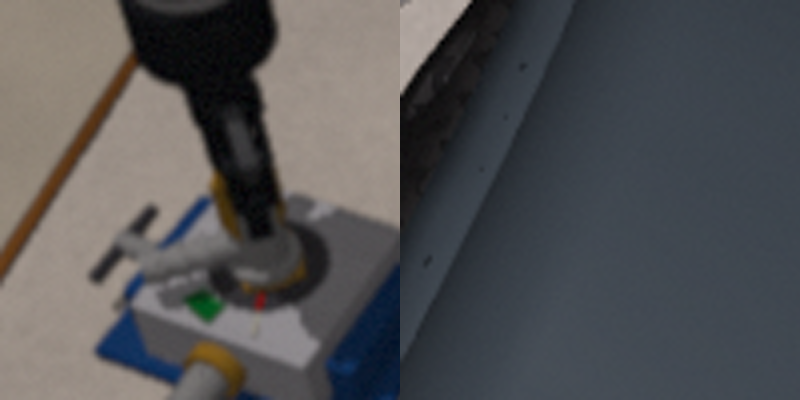

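The shank is seated: flange contact at TCP z 0.122, and the scene view shows the red line still at the white mark (about (260,300) in the crop). Now I'll screw clockwise, staying within the first 0.6 rad, which is sure to be free.

```bash
python3 -m creep '{"claw":[2.5,2.5,2.5,2.5,2.5,2.5,2.5,2.5],"dp":[[0,0,-0.1],[0,0,-0.1],[0,0,-0.1],[0,0,-0.09],[0,0,-0.08],[0,0,-0.07],[0,0,-0.06],[0,0,-0.06]],"roll":[0,0.1,0.2,0.3,0.4,0.5,0.6,0.6]}' 110
python3 -c "
from h import *
plan(.5677,-.179,.122,48.2)"
```

```text
t: 8.45
tcp_pos: [0.5684, -0.1803, 0.1218]
tool_rot: [0.617, 0.787, -0.0, 0.001]
force: [-1.7, -0.0, 6.6]
finger_gap: 0.383
t 8.45 tcp [ 0.5684 -0.1803  0.1218] beta 13.78 tilt 0.14 q6 -0.734 F [-1.72 -0.03  6.58] T [ 0.022  0.297 -0.062] gap 0.383
dp cm [ 0.14 -0.04 -0.02] roll -0.601
```

```bash
for i in 1; do python3 -m creep '{"claw":[2.5,2.5,2.5],"dp":[[0,0,0],[0,0,0.01],[0,0,0.01]],"roll":[0.1,0.2,0.2]}' 110; done
python3 -c "
from h import *
plan(.5677,-.179,.122,48.2)"
```

```text
t: 8.75
tcp_pos: [0.5684, -0.1805, 0.1216]
tool_rot: [0.693, 0.721, -0.0, 0.001]
force: [-2.4, 0.1, 7.0]
finger_gap: 0.381
t 8.75 tcp [ 0.5684 -0.1805  0.1216] beta 2.33 tilt 0.15 q6 -0.534 F [-2.35  0.08  6.99] T [-0.009  0.322 -0.044] gap 0.381
dp cm [ 0.15 -0.06 -0.04] roll -0.801
```

```bash
python3 -m creep '{"claw":[2.5,2.5],"dp":[[0,0,0.01],[0,0,0.01]],"roll":[0.1,0.1]}' 110 >/dev/null
python3 -c "
from h import *
plan(.5677,-.179,.122,48.2)"
```

```text
t 8.95 tcp [ 0.5684 -0.1806  0.1216] beta -3.39 tilt 0.16 q6 -0.434 F [-2.9  -1.24  6.87] T [-0.15   0.414  0.007] gap 0.383
dp cm [ 0.15 -0.07 -0.04] roll -0.9
```

```bash
python3 -m creep '{"claw":[2.5,2.5],"dp":[[0,0,0.01],[0,0,0.01]],"roll":[0.1,0.1]}' 110 >/dev/null
python3 -c "
from h import *
print(manip.sense()['tau'].round(3))
plan(.5677,-.179,.122,48.2)"
```

```text
[  1.018 -40.947 -12.101   0.413  -0.462   0.216]
t 9.15 tcp [ 0.5683 -0.1807  0.1215] beta -9.12 tilt 0.17 q6 -0.334 F [-2.64 -0.36  6.74] T [-0.232  0.451 -0.025] gap 0.382
dp cm [ 0.16 -0.09 -0.05] roll -1.0
```

```bash
python3 -m creep '{"claw":[2.5,2.5],"dp":[[0,0,0.01],[0,0,0.01]],"roll":[0.1,0.1]}' 110 >/dev/null
python3 -c "
from h import *
print(manip.sense()['tau'].round(3))
plan(.5677,-.179,.122,48.2)"
```

```text
[  1.158 -40.887 -12.101   0.483  -0.473   0.211]
t 9.35 tcp [ 0.5683 -0.1808  0.1214] beta -14.84 tilt 0.17 q6 -0.234 F [-2.14 -1.98  7.63] T [-0.245  0.489 -0.073] gap 0.383
dp cm [ 0.16 -0.1  -0.06] roll -1.1
```

```bash
python3 -m creep '{"claw":[2.5,2.5],"dp":[[0,0,0.01],[0,0,0.01]],"roll":[0.1,0.1]}' 110 >/dev/null
python3 -c "
from h import *
print(manip.sense()['tau'].round(3))
plan(.5677,-.179,.122,48.2)
snap('scene')
c=load('scene');ic=cv2.cvtColor(c['image'],cv2.COLOR_RGB2BGR)
b=cv2.resize(ic[90:190,150:260],None,fx=5,fy=5,interpolation=cv2.INTER_CUBIC)
cv2.imwrite('pics/z6.png',b)"
```

```text
[  1.277 -40.81  -12.115   0.546  -0.495   0.205]
t 9.55 tcp [ 0.5683 -0.1809  0.1213] beta -20.57 tilt 0.17 q6 -0.134 F [-1.81 -0.65  6.53] T [-0.305  0.455 -0.072] gap 0.384
dp cm [ 0.15 -0.12 -0.07] roll -1.2
```

View pics/z6.png

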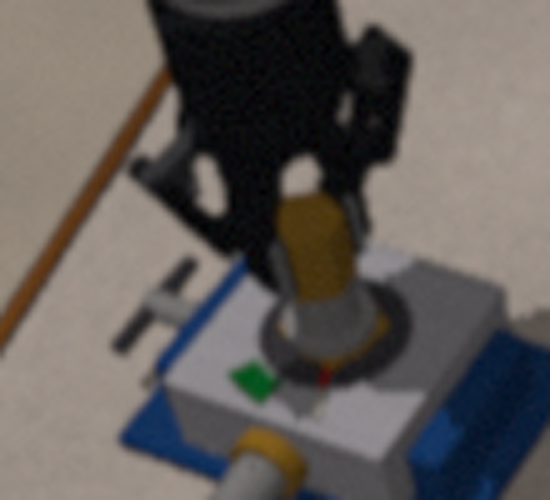

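The elbow has turned and its barb is now hidden behind it. The red line is still at the white mark (about (325,378)). Joint-6 torque of about 0.21 N m serves as the free-running baseline.

```bash
python3 -m creep '{"claw":[2.5,2.5],"dp":[[0,0,0.01],[0,0,0.01]],"roll":[0.1,0.1]}' 110 >/dev/null
python3 -c "
from h import *
print(manip.sense()['tau'].round(3))
plan(.5677,-.179,.122,48.2)"
```

```text
[  1.36  -40.715 -12.142   0.597  -0.529   0.199]
t 9.8 tcp [ 0.5682 -0.1809  0.1212] beta -26.3 tilt 0.17 q6 -0.034 F [-2.62 -1.11  7.35] T [-0.306  0.56  -0.075] gap 0.383
dp cm [ 0.15 -0.12 -0.08] roll -1.3
```

```bash
python3 -m creep '{"claw":[2.5,2.5],"dp":[[0,0,0.01],[0,0,0.01]],"roll":[0.1,0.1]}' 110 >/dev/null
python3 -c "
from h import *
print(manip.sense()['tau'].round(3))
plan(.5677,-.179,.122,48.2)"
```

```text
[  1.422 -40.608 -12.177   0.638  -0.572   0.193]
t 10.0 tcp [ 0.5681 -0.1809  0.1212] beta -32.02 tilt 0.17 q6 0.066 F [-2.55 -1.85  6.91] T [-0.356  0.61  -0.066] gap 0.378
dp cm [ 0.14 -0.14 -0.08] roll -1.4
```

```bash
python3 -m creep '{"claw":[2.5,2.5],"dp":[[0,0,0.01],[0,0,0.01]],"roll":[0.1,0.1]}' 110 >/dev/null
python3 -c "
from h import *
print(manip.sense()['tau'].round(3))
plan(.5677,-.179,.122,48.2)"
```

```text
[  1.443 -40.493 -12.217   0.664  -0.621   0.187]
t 10.2 tcp [ 0.568  -0.1809  0.1211] beta -37.74 tilt 0.17 q6 0.166 F [-3.79 -2.3   8.05] T [-0.362  0.624 -0.114] gap 0.38
dp cm [ 0.13 -0.14 -0.09] roll -1.5
```

```bash
python3 -m creep '{"claw":[2.5,2.5],"dp":[[0,0,0.01],[0,0,0.01]],"roll":[0.1,0.1]}' 110 >/dev/null
python3 -c "
from h import *
print(manip.sense()['tau'].round(3))
plan(.5677,-.179,.122,48.2)"
```

```text
[  1.43  -40.373 -12.259   0.677  -0.672   0.183]
t 10.4 tcp [ 0.568  -0.1808  0.121 ] beta -43.47 tilt 0.16 q6 0.266 F [-3.73 -1.75  8.46] T [-0.417  0.653 -0.056] gap 0.38
dp cm [ 0.12 -0.15 -0.1 ] roll 1.542
```

```bash
python3 -m creep '{"claw":[2.5,2.5],"dp":[[0,0,0.01],[0,0,0.01]],"roll":[0.1,0.1]}' 110 >/dev/null
python3 -c "
from h import *
print(manip.sense()['tau'].round(3))
plan(.5677,-.179,.122,48.2)"
```

```text
[  1.388 -40.257 -12.296   0.678  -0.722   0.179]
t 10.6 tcp [ 0.5679 -0.1808  0.121 ] beta -49.2 tilt 0.16 q6 0.366 F [-3.31 -1.58  7.68] T [-0.353  0.7   -0.108] gap 0.38
dp cm [ 0.1  -0.15 -0.1 ] roll 1.442
```

```bash
python3 -m creep '{"claw":[2.5,2.5],"dp":[[0,0,0.01],[0,0,0.01]],"roll":[0.1,0.1]}' 110 >/dev/null
python3 -c "
from h import *
print(manip.sense()['tau'].round(3))
plan(.5677,-.179,.122,48.2)
snap('scene')
c=load('scene');ic=cv2.cvtColor(c['image'],cv2.COLOR_RGB2BGR)
b=cv2.resize(ic[90:190,150:260],None,fx=5,fy=5,interpolation=cv2.INTER_CUBIC)
cv2.imwrite('pics/z7.png',b)"
```

```text
[  0.509 -40.014 -12.384   0.805  -0.822   0.596]
t 10.8 tcp [ 0.5678 -0.1806  0.1209] beta -54.82 tilt 0.15 q6 0.464 F [-2.98 -0.16  8.27] T [-0.237  0.702  0.29 ] gap 0.383
dp cm [ 0.09 -0.14 -0.11] roll 1.344
```

View pics/z7.png

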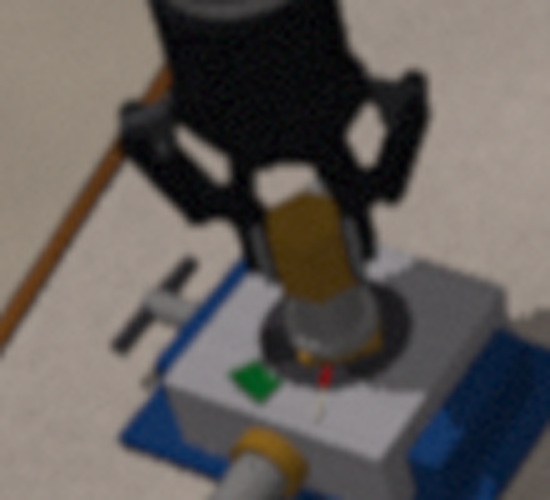

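Joint-6 torque jumped from 0.18 to 0.60, which marks the onset of the bite. The red line (about (325,375)) hasn't visibly moved. I'll continue in small steps.

```bash
python3 -m creep '{"claw":[2.5,2.5],"dp":[[0,0,0.01],[0,0,0.01]],"roll":[0.1,0.1]}' 120 >/dev/null
python3 -c "
from h import *
print(manip.sense()['tau'].round(3))
plan(.5677,-.179,.122,48.2)"
```

```text
[  0.543 -39.7   -12.343   0.965  -0.879   0.726]
t 11.05 tcp [ 0.5678 -0.1807  0.1209] beta -60.48 tilt 0.18 q6 0.564 F [-4.33 -0.66  9.4 ] T [-0.337  0.76   0.435] gap 0.377
dp cm [ 0.08 -0.15 -0.11] roll 1.245
```

```bash
python3 -m creep '{"claw":[2.5,2.5],"dp":[[0,0,0.01],[0,0,0.01]],"roll":[0.1,0.1]}' 120 >/dev/null
python3 -c "
from h import *
print(manip.sense()['tau'].round(3))
plan(.5677,-.179,.122,48.2)"
```

```text
[  0.617 -39.421 -12.315   1.038  -0.934   0.75 ]
t 11.25 tcp [ 0.5677 -0.1807  0.1209] beta -66.2 tilt 0.19 q6 0.664 F [-4.36 -0.83  9.89] T [-0.311  0.746  0.478] gap 0.376
dp cm [ 0.07 -0.16 -0.11] roll 1.145
```

```bash
python3 -m creep '{"claw":[2.5,2.5],"dp":[[0,0,0.01],[0,0,0.01]],"roll":[0.1,0.1]}' 120 >/dev/null
python3 -c "
from h import *
print(manip.sense()['tau'].round(3))
plan(.5677,-.179,.122,48.2)
s=snap('scene')
c=load('scene');ic=cv2.cvtColor(c['image'],cv2.COLOR_RGB2BGR)
b=cv2.resize(ic[130:190,180:250],None,fx=8,fy=8,interpolation=cv2.INTER_CUBIC)
cv2.imwrite('pics/z8.png',b)"
```

```text
[  0.668 -39.147 -12.293   1.107  -0.99    0.773]
t 11.45 tcp [ 0.5677 -0.1808  0.1209] beta -71.92 tilt 0.2 q6 0.763 F [-4.77 -0.93 10.75] T [-0.398  0.878  0.501] gap 0.383
dp cm [ 0.05 -0.17 -0.11] roll 1.045
```

View pics/z8.png

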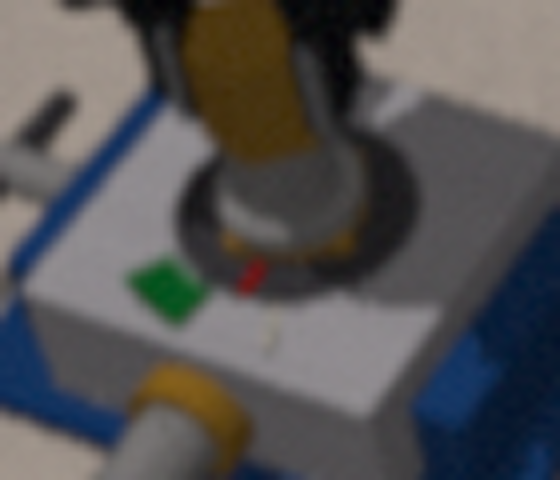

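The bite is confirmed: the red line has moved to about (253,277), left of the white mark at (270,330) and toward the green. I'll measure its angle.

```bash
cat >> h.py <<'E'
def ringang(s,c):
    hsv=cv2.cvtColor(s['image'],cv2.COLOR_RGB2HSV)
    u0,v0=proj(s,[c[0],c[1],.058])
    out={}
    red=cv2.inRange(hsv,(0,130,60),(6,255,255))|cv2.inRange(hsv,(172,130,60),(180,255,255))
    grn=cv2.inRange(hsv,(45,100,40),(85,255,255))
    for n,m in(('red',red),('green',grn)):
        vv,uu=np.nonzero(m); k=(abs(uu-u0)<30)&(abs(vv-v0)<30)
        Q=np.array([onz(s,u,v,.058)[:2]-c for u,v in zip(uu[k],vv[k])])
        if len(Q)==0: print(n,'none');continue
        a=np.degrees(np.arctan2(Q[:,1],Q[:,0])); print(n,len(Q),'mean',Q.mean(0).round(4),'ang of mean',np.degrees(np.arctan2(*Q.mean(0)[::-1])).round(1),'range',a.min().round(1),a.max().round(1))
E
python3 - <<'E'
from h import *
ringang(load('scene'),np.array([.5695,-.177]))
im=cv2.cvtColor(cv2.imread('pics/scene0.png'),cv2.COLOR_BGR2RGB); s=load('scene'); s['image']=im
print('initial');ringang(s,np.array([.5695,-.177]))
s=load('top'); s['image']=cv2.cvtColor(cv2.imread('pics/top0.png'),cv2.COLOR_BGR2RGB)
print('top initial');ringang(s,np.array([.567,-.180]))
E
```

```text
red 11 mean [0.0257 0.0009] ang of mean 2.1 range -7.3 9.8
green 37 mean [ 0.0411 -0.0176] ang of mean -23.2 range -36.5 -11.0
initial
red 8 mean [0.0237 0.0092] ang of mean 21.3 range 15.3 25.4
green 39 mean [ 0.0414 -0.0179] ang of mean -23.4 range -36.5 -11.0
top initial
red 12 mean [0.0272 0.0118] ang of mean 23.5 range 19.0 27.7
green 62 mean [ 0.0441 -0.0164] ang of mean -20.4 range -34.3 -6.8
```

Image says about 19° (0.34 rad); the torque onset implies about 0.32 rad. About 0.45 rad remain, so I'll do 0.3, check, then finish.

```bash
python3 -m creep '{"claw":[2.5,2.5,2.5,2.5],"dp":[[0,0,0.01],[0,0,0.02],[0,0,0.02],[0,0,0.02]],"roll":[0.1,0.2,0.3,0.3]}' 120 >/dev/null
python3 -c "
from h import *
print(manip.sense()['tau'].round(3))
plan(.5677,-.179,.122,48.2)
ringang(snap('scene'),np.array([.5695,-.177]))"
```

```text
[  0.891 -38.564 -12.283   1.292  -1.15    0.816]
t 11.9 tcp [ 0.5675 -0.1809  0.1209] beta -89.08 tilt 0.22 q6 1.063 F [-4.27 -0.61 11.52] T [-0.41   1.088  0.555] gap 0.376
dp cm [ 0.02 -0.19 -0.11] roll 0.746
red 10 mean [ 0.0259 -0.0074] ang of mean -16.0 range -23.3 -10.7
green 35 mean [ 0.0414 -0.018 ] ang of mean -23.6 range -36.5 -11.0
```

```bash
python3 -m creep '{"claw":[2.5,2.5,2.5,2.5],"dp":[[0,0,0],[0,0,0],[0,0,-0.1],[0,0,-0.15]],"roll":[0.07,0.14,0.14,0.14]}' 120 >/dev/null
python3 -c "
from h import *
print(manip.sense()['tau'].round(3))
plan(.5677,-.179,.122,48.2)
s=snap('scene');ringang(s,np.array([.5695,-.177]))
ic=cv2.cvtColor(s['image'],cv2.COLOR_RGB2BGR)
b=cv2.resize(ic[90:190,150:260],None,fx=5,fy=5,interpolation=cv2.INTER_CUBIC)
cv2.imwrite('pics/z9.png',b)"
```

```text
[  1.654 -42.344 -12.862   1.781  -0.657   0.716]
t 12.35 tcp [ 0.5673 -0.1808  0.121 ] beta -97.06 tilt 0.19 q6 1.202 F [-4.22 -2.85  4.84] T [-0.887  0.888  0.679] gap 0.382
dp cm [ 0.02 -0.18 -0.1 ] roll 0.606
red 13 mean [ 0.0256 -0.0116] ang of mean -24.3 range -34.2 -17.4
green 37 mean [ 0.0414 -0.0179] ang of mean -23.3 range -36.5 -11.0
```

View pics/z9.png

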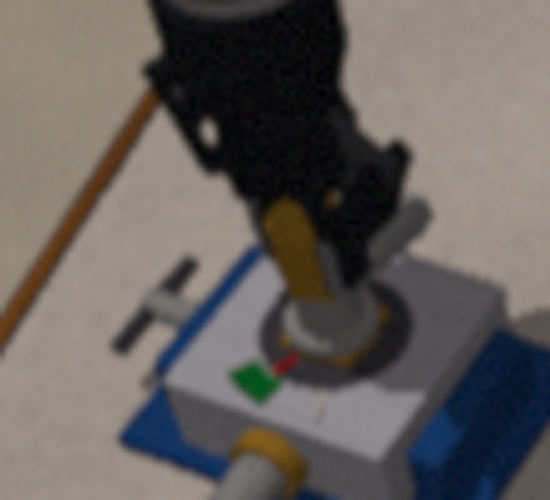

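The red line points at the middle of the green sector: -24.3° against -23.3°. I'll unwind slightly, open and rise.

```bash
python3 -m creep '{"claw":[2.5,2.5,3.6,4,5,6,6.5,6.5,6.5],"dp":[[0,0,0],[0,0,0],[0,0,0],[0,0,0],[0,0,0],[0,0,0],[0,0,0],[0,0,0],[0,0,0]],"roll":[-0.02,-0.02,-0.02,-0.02,-0.02,-0.02,-0.02,-0.02,-0.02]}' 30
python3 -c "
from h import *
plan(.5677,-.179,.25,48.2)
s=snap('scene');ringang(s,np.array([.5695,-.177]))
ic=cv2.cvtColor(s['image'],cv2.COLOR_RGB2BGR)
b=cv2.resize(ic[90:190,150:260],None,fx=5,fy=5,interpolation=cv2.INTER_CUBIC)
cv2.imwrite('pics/z10.png',b)"
```

```text
t: 13.3
tcp_pos: [0.5678, -0.1797, 0.1197]
tool_rot: [0.999, -0.054, 0.0, -0.0]
force: [-0.0, -0.5, 0.2]
finger_gap: 0.761
t 13.3 tcp [ 0.5678 -0.1797  0.1197] beta -96.14 tilt 0.01 q6 1.184 F [-0.03 -0.46  0.18] T [-0.068 -0.008 -0.026] gap 0.761
dp cm [ -0.02  -0.07 -13.03] roll 0.622
red 13 mean [ 0.0256 -0.0116] ang of mean -24.3 range -34.2 -17.4
green 37 mean [ 0.0414 -0.0179] ang of mean -23.3 range -36.5 -11.0
```

View pics/z10.png

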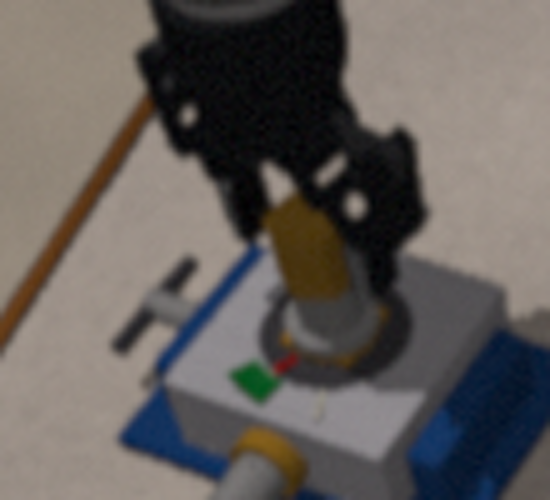

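The fingers are open, the forces are back to zero and the red line hasn't moved. I'll rise straight up and back away so both cameras can see the part.

```bash
python3 -m creep '{"claw":[6.5,6.5,6.5,6.5,6.5,6.5],"dp":[[0,0,-1.5],[0,0,-4],[0,0,-7],[0,0,-10],[0,0,-13],[0,0,-13]],"roll":[-0.02,0,0,0,0,0]}' 30
python3 -c "
from h import *
plan(.42,-.10,.27,-96)"
```

```text
t: 13.95
tcp_pos: [0.5703, -0.181, 0.2546]
tool_rot: [0.999, -0.054, 0.005, 0.002]
force: [-0.2, -1.8, -0.0]
finger_gap: 0.764
t 13.95 tcp [ 0.5703 -0.181   0.2546] beta -96.14 tilt 0.57 q6 1.184 F [-0.17 -1.83 -0.02] T [-0.022 -0.022 -0.004] gap 0.764
dp cm [-15.79  -6.44  -1.71] roll -0.002
```

```bash
python3 -m creep '{"claw":[6.5,6.5,6.5,6.5,6.5,6.5,6.5],"dp":[[-2,-3,0],[-4,-7,0],[-6,-11,0],[-8,-15,0],[-9,-19,0],[-9,-20,0],[-9,-20,0]],"roll":[0,0,0,0,0,0,0]}' 30
python3 -c "
from h import *
plan(.42,-.10,.27,-96)
s=snap('scene','s11.png');ringang(s,np.array([.5695,-.177]))
t=snap('top','t11.png');ringang(t,np.array([.567,-.180]))
for n in (s,t):
  hsv=cv2.cvtColor(n['image'],cv2.COLOR_RGB2HSV)
  m=cv2.inRange(hsv,(12,90,60),(28,255,255)); k,l,st,ce=cv2.connectedComponentsWithStats(m)
  for i in range(1,k):
    if 60<st[i,4]<500: print(st[i],ce[i].round(1),dep(n,*ce[i]).round(4))
"
```

```text
t: 14.65
tcp_pos: [0.4994, 0.03, 0.2494]
tool_rot: [0.999, -0.052, -0.0, 0.0]
force: [0.9, -0.1, -0.6]
finger_gap: 0.756
t 14.65 tcp [0.4994 0.03   0.2494] beta -95.96 tilt 0.03 q6 1.511 F [ 0.88 -0.08 -0.6 ] T [ 0.046 -0.017  0.003] gap 0.756
dp cm [-6.54 13.76 -2.06] roll 0.001
red 13 mean [ 0.0256 -0.0116] ang of mean -24.3 range -34.2 -17.4
green 37 mean [ 0.0414 -0.0179] ang of mean -23.3 range -36.5 -11.0
red none
green 27 mean [ 0.0419 -0.0227] ang of mean -28.5 range -34.3 -21.2
[203 128  19  22 303] [212.1 138.5] [ 0.5802 -0.1663  0.1339]
[277 166  19  25 349] [286.5 178.3] [0.5509 0.0024 0.051 ]
[196 175  15  14  88] [204.3 180.3] [ 0.6395 -0.1667  0.0507]
[365  86  22   8  66] [375.6  89.1] [ 0.8345 -0.0477  0.0557]
[445 186  13  19 192] [450.5 195.1] [ 0.5665 -0.1832  0.1346]
```

View pics/s11.png

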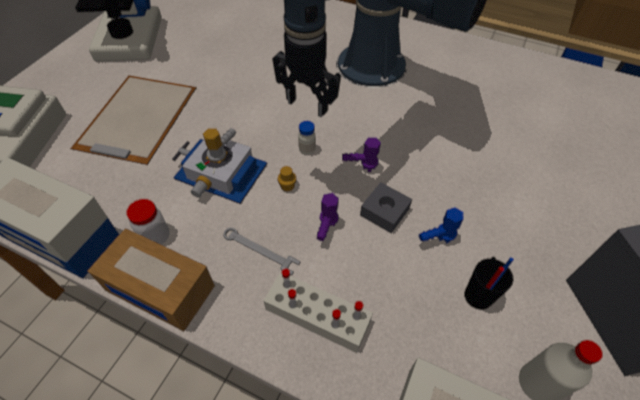

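View pics/t11.png

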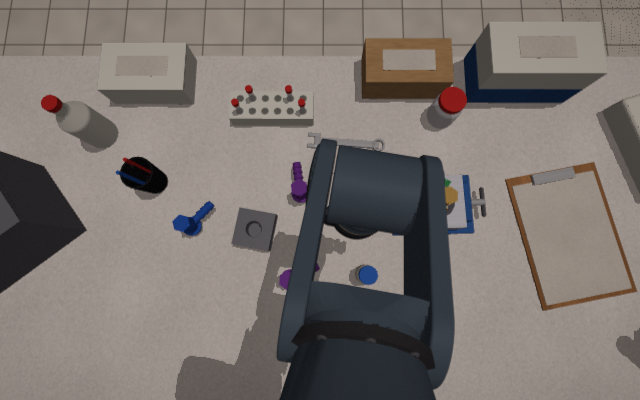

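The scene view shows the elbow standing free and upright in the manifold at (212,138). The red line is at the green sector, and the coupling (286,178), bottle (307,137) and jar (144,214) are where they were. The arm partly blocks the top view, but the gripper touches nothing. I'll let the arm settle briefly, then hand in.

```bash
python3 -m creep '{"claw":[6.5,6.5],"dp":[[0,0,0],[0,0,0]],"roll":[0,0]}' 30 && python3 -c "
from station import workorder
print(workorder.sign_off())"
```

```text
t: 14.95
tcp_pos: [0.5001, 0.0274, 0.2496]
tool_rot: [0.999, -0.055, -0.0, 0.0]
force: [0.3, -0.0, -0.6]
finger_gap: 0.76
the job is handed in; nothing more can be done
None
```

I moved the elbow from its stand into the bush, screwed it clockwise to the bite, turned it about another 45°, released it and handed the job in at about 15 s. The hand-in gives no verdict.

- **Insertion:** The slot angle measured from the images was right at the first try, so no searching was needed. The shank met no noticeable resistance until the flange seated, with the red line still at the white mark.
- **Bite and tightening:** Wrist-joint torque jumped after about 1.75 rad of turning, and I then went on by roughly 0.77 rad. In the scene camera the red line moved about 45.6°, to -24.3° against -23.3° for the middle of the green sector.
- **After release:** The line had not moved. The elbow stood upright, its middle about 22 mm above the port point judging by its top surface, and tool force was near zero.
- **Bystanders:** The coupling measured the same position as at the start. The bottle and jar looked unmoved by eye.
- **What disagreed or wasn't checked:**
  - The two cameras differ by 2–5 mm in absolute position, so I averaged them and checked the result against the arm's own position.
  - The arm blocked the top camera at the end, so the red line there could not be confirmed and the final ring angle comes from the scene camera only. The torque-based estimate is within a degree or two of it.

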